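Clear the foot plate and hold it seated in its jig

ROBOT

A 7-joint arm with a two-finger parallel gripper is mounted at the origin on the work surface. World frame = base frame: x ahead of the robot, y to its left, z up, the work surface at z = 0. Lengths are in m, angles in degrees, forces in N, time in s.
With the tool pointing down it reaches from about 0.425 to 0.875 m from the base axis. Payload 4.7 kg.
Tool frame: the origin (TCP) lies on the centre line of the jaws, within the pads' length; the fingertips stand 25 mm ahead of it and the grasp point (between the pads) lies 6 mm ahead of it (env.tips_ahead is the distance from the TCP to the fingertips, in m); z points along the fingers, y is the line along which they close (so a half turn about z gives the same grasp; the last joint's range is limited). The gripper opens to 85 mm and grips with 20 to 120 N. Pads are 22 mm wide; open, the fingers measure 114 mm over their backs; the gripper's body (76 mm by 85 mm) begins 54 mm behind the grasp point. The pads swing forward as they close: fully open they stand 13 mm farther back than shut.
Start: joints at [68.13, 18.392, -4.016, 83.108, 1.295, 78.541, -3.26], TCP at [0.251, -0.6, 0.256] pointing down, gripper open.
Joint ranges: [-163.93, 163.93], [-17.29, 119.83], [-79.2, 71.16], [3.27, 140.29], [-89.18, 269.18], [5.43, 117.66], [-154.24, 154.24]. Speed limits (degrees/s): [147.25, 147.25, 180, 180, 180, 180, 180].

INTERFACE

Orientations are given as a 3x3 rotation matrix whose columns are the frame's x, y, z axes.
In Python, from plant import env gives the robot as it stands.
- The arm moves only by the shell command python3 -m pendant 'ROWS' [FORCE]. ROWS is text: rows parted by semicolons, each of 7 numbers parted by spaces: the gripper's target within -1 to 1 (shut at 1, half-way at 0, fully open at -1), then the shift along the tool's x, y, z in m, then the turn, a rotation vector about the tool's x, y, z in degrees. In form: grip tx ty tz ax ay az; .... A call has exactly 5 rows; each row shifts and turns the commanded pose from where the row before left it, along the tool's axes as they then stand; what a row does not reach is not made up. A row lasts 1/10 s, in which the tool goes at most 50 mm and 8.59 degrees, less where a joint would pass 70% of its speed; a pose out of reach is approached as far as the arm can. A call with a gripper value outside its range is refused whole. The fingers move at their own pace and stop on an object; FORCE is the grip in N (left out, the last holds). Time passes only in rows, so rows that do not move let the fingers close, or fill a call up. It gives the time, the measured TCP pose, the force, the opening and the grip force at its end, in the units of the state.
- env.state(): the state, without advancing time (a new reading comes with each control period).
- env.capture(name): name is "scene" or "top" or "wrist"; returns the picture (420x560x3 uint8, blue, green, red); there is no depth.
- env.calibration(name): a dict with "fx", "fy", "cx", "cy" (pixels), "dist_coeffs" ([k1, k2, p1, p2, k3] as OpenCV has them; the pictures are not rectified), "eye" and "rotation" of the camera in the world. Camera axes: x right, y down, z forward; pixel columns grow to the right and rows downward; lengths in m; the calibration is good to about 2 mm. A picture is of the moment at which its call begins: read the wrist's pose just before it. calibration takes no time and is no camera call; for the wrist camera it gives the pose at the moment of the call.
- env.close_job(): hands the job in; it is judged then, once.
Trained networks look in the newest picture that a camera, given by its name, has taken for a name from the list of things; names that differ only in an ending like _2 or _b are one class to them, and where a whole thing is asked for, a point or a joint stands for the part that bears it (a point fixed in the world has none). Each returns a list of dicts, best first, with "conf" (0 to 1); they miss things now and then, are a little off and sometimes report something else, mostly with a low value. They report only what shows in the picture. A call takes as long as a camera call.
- env.look_for(camera, name): "position" ([x, y, z] in m, in world coordinates, good to about 4 mm: the middle of the surface that is visible of it).
- env.mark_of(camera, name): "position" ([x, y, z] in m, in world coordinates, good to about 4 mm: a listed point, or the origin of a listed thing).
The state is a dict: "clock": time; "qpos": joint angles; "dq": joint speeds; "tau": joint torques, N m; "position": TCP position; "tool_rot": TCP orientation; "force": force on the tool from outside, world axes, zero at the start; "wrist_torque": the same for the moment, N m; "opening": finger opening in m; "grip_force": force on a finger pad.
Only numpy, scipy, OpenCV 4.12 (cv2) and the standard library are available. Lean on these libraries where they do the work, as an engineer would, in place of code of your own. Each camera call takes 0.05 s, during which the arm holds its last target. There are 200 camera calls.

TASK

With the scraper block, sweep the three loose metal chips off the white foot plate and clear off the jig onto the bench, then put the scraper down on the bench beside the jig, touching neither the jig nor the plate. Then pick up the spacer, lower it upright to the bed of the jig in the one place along the front stops where the gap to the plate is wide enough for it, and push the plate with it until the plate's whole far edge is flush against the datum rail. Finish while still gripping the spacer and pressing the plate firmly against the rail with it (do not let go); do not touch the chips with the fingers, and leave the other things on the bench where they are.

Things in the scene. Friction and masses are not known exactly. Their poses are not given: they have to be found in the camera images.
- jig: Flat jig (dark steel bed, aluminium rails) fixed to the bench. Origin: underside (bench level); x axis points from the front rail to the datum rail, z up. Bed: x -70 to +76 mm, y -78 to +78 mm, bed top 12 mm above the origin. Aluminium datum rail across the far end: inner face at x = +60 mm, top 26 mm above the bench. Front rail: x -70 to -58 mm, top 26 mm. The ends at +y and -y are open.
- plate_mid (a point): Centre of the loose glossy white metal foot plate on the bed: 70 mm (its x, towards the datum rail) x 168 (y, overhanging the bed by 6 mm at each end) x 20 thick, 0.3 to 0.45 kg, slides easily (friction 0.2). Its top, 32 mm above the bench, stands above all rails and stops. Starts 8 to 14 mm short of the datum rail; flush, its centre is at jig x = +25 mm. Pushed off-centre it turns until a corner meets the rail; 10 to 15 N squares it up.
- chip0_mid (a point): Centre of a dark steel chip, about 17 x 14 x 6 mm and 10 g, lying loose on top of the white plate (one of three).
- chip1_mid (a point): Centre of a dark steel chip, about 17 x 14 x 6 mm and 10 g, lying loose on top of the white plate (one of three).
- chip2_mid (a point): Centre of a dark steel chip, about 17 x 14 x 6 mm and 10 g, lying loose on top of the white plate (one of three).
- stop_short: Aluminium stop block fixed against the jig's front rail, one of three side by side in any order (40 mm wide in y, 42 mm pitch, 14 mm high). Origin: centre of the bottom edge of its back face, on the bed at jig x = -58 mm; axes parallel to the jig's. It reaches 8 mm from its origin along x towards the plate; the gap lies between its end face and the plate's near edge.
- stop_mid: Aluminium stop block fixed against the jig's front rail, one of three side by side in any order (40 mm wide in y, 42 mm pitch, 14 mm high). Origin: centre of the bottom edge of its back face, on the bed at jig x = -58 mm; axes parallel to the jig's. It reaches 25 mm from its origin along x towards the plate; the gap lies between its end face and the plate's near edge.
- stop_long: Aluminium stop block fixed against the jig's front rail, one of three side by side in any order (40 mm wide in y, 42 mm pitch, 14 mm high). Origin: centre of the bottom edge of its back face, on the bed at jig x = -58 mm; axes parallel to the jig's. It reaches 28 mm from its origin along x towards the plate; the gap lies between its end face and the plate's near edge.
- scraper_mid (a point): Half-way up the scraper: a pale wooden block 84 (its x) x 20 (its y) x 24 mm high, standing on the bench, with an upright grip tab 30 (x) x 14 (y) mm rising from its middle to 72 mm total height (tab from 24 to 72 mm). This point is 36 mm above its underside. 0.14 kg. Grip the tab across its 14 mm; the block's lower long edge sweeps.
- spacer_mid (a point): Half-way up the spacer: an aluminium block 18 (its x, the thickness that goes across the gap) x 28 (its y) x 26 mm high, standing on the bench, with an upright grip tab 12 (x) x 24 (y) mm rising from its middle to 74 mm total height (tab from 26 to 74 mm). This point is 37 mm above its underside. About 0.12 kg. Symmetric front to back.
- screwdriver: Bystander: screwdriver lying on the bench, leave alone.
- cleaner: Bystander: white bottle, 56 mm across, 150 mm high; origin at its underside. Leave alone.
- screw_jar: Bystander: glass jar, 60 mm across, 70 mm high; origin at its underside. Leave alone.
- eyepiece: Bystander: black eyepiece, 52 mm across, 50 mm high; origin at its underside. Leave alone.
- joystick: Bystander: spare instrument joystick standing on its foot, 44 mm across, 80 mm high; origin at its underside. Leave alone.
- lens_puck: Bystander: black disc, 44 mm across, 14 mm high; origin at its underside. Leave alone.

How it is judged (in metres and radians):
On the way, in this order (a step that is already met when the one before it is completed fails the run):
1. all three chips lie on the bench, off plate and jig, the scraper still in hand (height (world z) of each of chip0_mid, chip1_mid, chip2_mid below 0.012 m and contact force between the fingers and scraper above 1 N), for 0.1 s.
2. the scraper is put down on the bench, clear of plate and jig (height (world z) of scraper_mid below 0.05 m and contact force between scraper and the fingers below 0.1 N and contact force between scraper and jig below 0.1 N and contact force between scraper and plate below 0.1 N), for 0.1 s.
3. the spacer, held, stands upright down in the wide gap, in front of the short stop (y of spacer_mid in the frame of stop_short between -0.012 and 0.012 m and x of spacer_mid in the frame of stop_short above 0.012 m and z of spacer_mid in the frame of jig below 0.055 m and angle between spacer_mid's own z axis and vertical below 0.15 rad and contact force between the fingers and spacer above 1 N), for 0.1 s.
At the end, for the whole second after the job is handed in: Chips on the bench (centres under 12 mm); scraper on the bench (mid under 50 mm), clear of jig, plate, fingers; spacer gripped, within 0.15 rad of upright, 6 mm of bed, 12 mm of short stop's middle, pressing plate over 3 N; plate within 1.8 mm and 0.025 rad of flush on the datum rail (all of step 2 and height (world z) of each of chip0_mid, chip1_mid, chip2_mid below 0.012 m and y of spacer_mid in the frame of stop_short between -0.012 and 0.012 m and x of spacer_mid in the frame of stop_short above 0.012 m and z of spacer_mid in the frame of jig below 0.055 m and angle between spacer_mid's own z axis and vertical below 0.15 rad and contact force between the fingers and spacer above 2 N and contact force between spacer and plate above 3 N and x of plate_mid in the frame of jig above 0.0232 m and z of plate_mid in the frame of jig below 0.025 m and angle between the x axis of plate_mid and the x axis of jig, either way round below 0.025 rad); the arm keeps its last pose, push and grip.
It fails at once if a bystander is pushed more than 30 mm or knocked over (distance of any of screwdriver, cleaner, screw_jar, eyepiece, joystick, lens_puck from where it was at the start of the episode above 0.03 m or angle between any of cleaner, screw_jar, eyepiece, joystick, lens_puck's own z axis and vertical above 0.5 rad).
It fails at once if the fingers touch a chip (contact force between the fingers and chip0 above 0.5 N or contact force between the fingers and chip1 above 0.5 N or contact force between the fingers and chip2 above 0.5 N).
It also fails if it takes over 64 s, if anything falls off the work surface, if the arm or the gripper's body presses on something with over 40 N, if the wrist force passes 120 N, or if a joint passes its speed limit or range.

## Working session

There is one attempt and no reset: what is moved stays moved. The work goes in short steps, Python scripts to look and compute and a shell command to move; the robot and the scene stay as the last step left them, time stands still between calls to the robot, and variables do not carry over. Pictures are saved under pics/ and viewed, at most 10 in all, crops included, and the job is handed in when it is done.

```bash
ls; mkdir -p pics; python3 - <<'E'
from plant import env
import cv2,numpy as np
s=env.state();print(s['clock'],s['position'],np.round(s['tool_rot'],3).tolist(),s['opening'])
a=env.capture('top');cv2.imwrite('pics/top.png',a)
b=env.capture('scene');cv2.imwrite('pics/scene.png',b)
for c in('top','scene'):
  k=env.calibration(c);print(c,k['eye'],k['fx'])
  for n in 'jig plate_mid chip0_mid stop_short stop_mid stop_long scraper_mid spacer_mid screwdriver cleaner screw_jar eyepiece joystick lens_puck'.split():
    print(n,[(np.round(d['position'],3).tolist(),round(d['conf'],2)) for d in env.mark_of(c,n)[:4]])
E
```

```text
pics
0.0 [ 0.25034539 -0.59933197  0.25524046] [[0.923, 0.386, -0.001], [0.386, -0.923, 0.002], [-0.0, -0.002, -1.0]] 0.08534633860032596
top [0.3081411  0.0053741  1.26127263] 510.41915957275586
jig [([0.537, -0.043, -0.002], 0.93)]
plate_mid [([0.553, -0.049, 0.028], 0.91)]
chip0_mid [([0.555, -0.081, 0.038], 0.62)]
stop_short [([0.476, -0.004, 0.01], 0.44)]
stop_mid [([0.475, -0.089, 0.015], 0.59)]
stop_long [([0.474, -0.045, 0.01], 0.62)]
scraper_mid [([0.431, -0.255, 0.041], 0.63)]
spacer_mid [([0.468, 0.272, 0.038], 0.56)]
screwdriver [([0.705, 0.046, 0.0], 0.77)]
cleaner [([0.649, 0.258, 0.004], 0.63)]
screw_jar [([0.636, -0.249, 0.001], 0.87), ([0.432, -0.257, 0.038], 0.16)]
eyepiece [([0.576, -0.398, -0.003], 0.74), ([0.569, -0.011, 0.038], 0.28)]
joystick [([0.537, 0.394, -0.002], 0.89), ([0.55, -0.046, 0.026], 0.21)]
lens_puck [([0.468, -0.401, 0.002], 0.71), ([0.474, -0.089, 0.014], 0.53)]
scene [ 0.92782099 -0.37985279  0.96532211] 489.0619857104544
jig [([0.535, -0.046, -0.001], 0.89), ([0.703, 0.048, 0.001], 0.66)]
plate_mid [([0.553, -0.048, 0.02], 0.74)]
chip0_mid [([0.555, -0.085, 0.035], 0.55)]
stop_short [([0.553, -0.084, 0.036], 0.73), ([0.48, -0.007, 0.014], 0.65)]
stop_mid [([0.478, -0.089, 0.012], 0.69)]
stop_long [([0.477, -0.048, 0.016], 0.8), ([0.469, 0.267, 0.035], 0.74), ([0.433, -0.255, 0.033], 0.43)]
scraper_mid [([0.432, -0.252, 0.038], 0.57), ([0.48, -0.006, 0.016], 0.48)]
spacer_mid [([0.468, 0.27, 0.036], 0.66), ([0.432, -0.254, 0.034], 0.52)]
screwdriver [([0.699, 0.047, 0.004], 0.88)]
cleaner [([0.649, 0.26, -0.004], 0.61)]
screw_jar [([0.634, -0.252, -0.002], 0.85), ([0.476, -0.046, 0.014], 0.53), ([0.47, -0.399, 0.002], 0.51)]
eyepiece [([0.576, -0.402, -0.002], 0.98), ([0.551, -0.045, 0.022], 0.44), ([0.535, -0.044, 0.002], 0.2)]
joystick [([0.529, 0.4, 0.004], 0.65)]
lens_puck [([0.47, -0.402, -0.0], 0.77), ([0.429, -0.253, 0.036], 0.17)]
```

```bash
python3 - <<'E'
import cv2
a=cv2.imread('pics/top.png')
b=cv2.resize(a[40:400,60:520],None,fx=1.7,fy=1.66);print(b.shape)
cv2.imwrite('pics/topc.png',b)
c=cv2.resize(a[155:245,240:370],None,fx=6,fy=6);cv2.imwrite('pics/jig.png',c)
E
```

```text
(598, 782, 3)
```

View pics/topc.png

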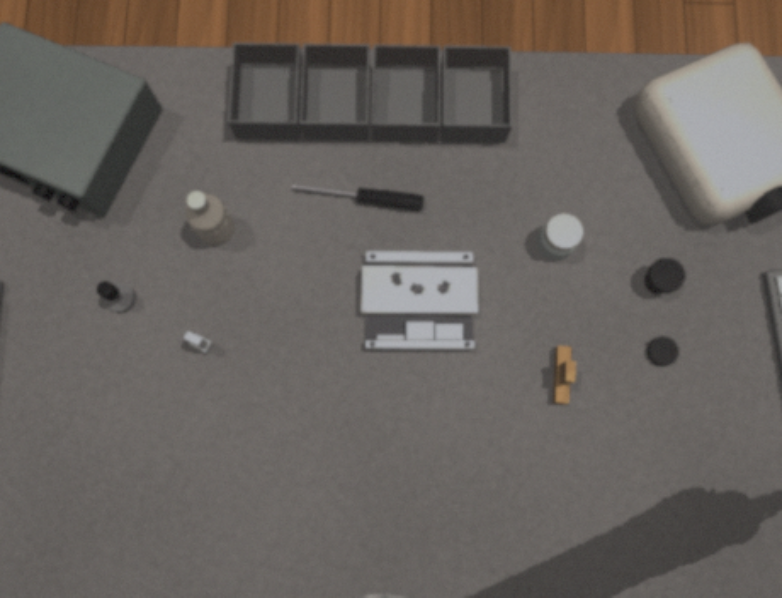

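View pics/jig.png

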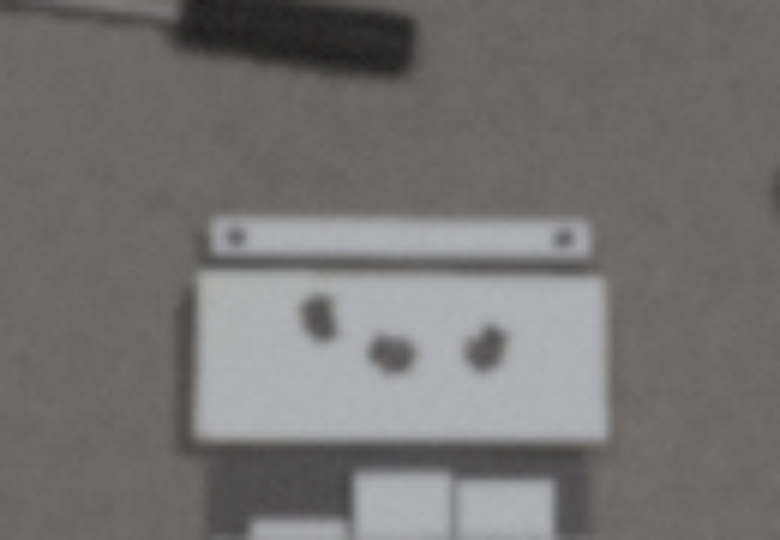

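The top view (up = +x, left = +y) shows the plate at crop px (197–607, 270–440). The chips are at (318,318), (392,353) and (485,348). The short stop is on the left (+y), the long one in the middle and the mid one on the right. The scraper's long axis runs roughly along x, and the spacer is turned by about 25°.

```bash
cat > h.py <<'E'
from plant import env
import cv2,numpy as np
def ray(cam,px,z,k=None):
    k=k or env.calibration(cam)
    K=np.array([[k['fx'],0,k['cx']],[0,k['fy'],k['cy']],[0,0,1]])
    p=cv2.undistortPoints(np.array(px,float).reshape(-1,1,2),K,np.array(k['dist_coeffs'])).reshape(-1,2)
    d=np.c_[p,np.ones(len(p))]@np.array(k['rotation']).T; e=np.array(k['eye'])
    return e+d*((z-e[2])/d[:,2])[:,None]
E
python3 - <<'E'
from h import *
f=lambda L:[(240+u/6,155+v/6) for u,v in L]
def P(t,L,z): print(t,np.round(ray('top',L,z)[:,:2],4).tolist())
P('plate TL TR BL BR',f([(197,270),(603,277),(195,440),(608,441)]),.032)
P('rail TL TR BL BR',f([(211,219),(591,219),(211,258),(591,259)]),.026)
P('chips',f([(318,318),(392,353),(485,348)]),.035)
P('stops short L R, long L,R, mid R',f([(250,519),(348,519),(354,470),(450,470),(555,480)]),.026)
a=cv2.imread('pics/top.png')
def seg(m,x0,y0,x1,y1,t):
    mm=np.zeros_like(m);mm[y0:y1,x0:x1]=m[y0:y1,x0:x1]
    c=max(cv2.findContours(mm,0,1)[0],key=cv2.contourArea)
    r=cv2.minAreaRect(c);print(t,r);return cv2.boxPoints(r)
hsv=cv2.cvtColor(a,cv2.COLOR_BGR2HSV)
m=(hsv[...,1]>90).astype(np.uint8)
P('scraper',seg(m,370,230,420,300,'scr'),.024)
g=(a.max(2)>140).astype(np.uint8)
P('spacer',seg(g,160,230,195,260,'spc'),.06)
b=cv2.resize(a[225:295,155:200],None,fx=8,fy=8); c=cv2.resize(a[225:295,370:415],None,fx=8,fy=8)
cv2.imwrite('pics/ss.png',np.hstack([b,c]))
E
```

```text
plate TL TR BL BR [[0.5851, 0.036], [0.5849, -0.131], [0.5142, 0.0354], [0.5166, -0.1326]]
rail TL TR BL BR [[0.6082, 0.0308], [0.6108, -0.1268], [0.5916, 0.0305], [0.5938, -0.1267]]
chips [[0.5651, -0.014], [0.551, -0.0443], [0.5537, -0.0823]]
stops short L R, long L,R, mid R [[0.483, 0.0125], [0.4837, -0.0274], [0.5039, -0.0296], [0.5045, -0.0688], [0.5011, -0.1116]]
scr ((392.1572570800781, 265.1979675292969), (11.7485933303833, 34.05664825439453), 2.726310968399048)
scraper [[0.3892, -0.2392], [0.4717, -0.245], [0.4708, -0.2737], [0.3882, -0.2675]]
spc ((173.0, 243.0), (9.838699340820312, 5.366562843322754), 26.56505012512207)
spacer [[0.4696, 0.2836], [0.4812, 0.2786], [0.471, 0.257], [0.4594, 0.2621]]
```

View pics/ss.png

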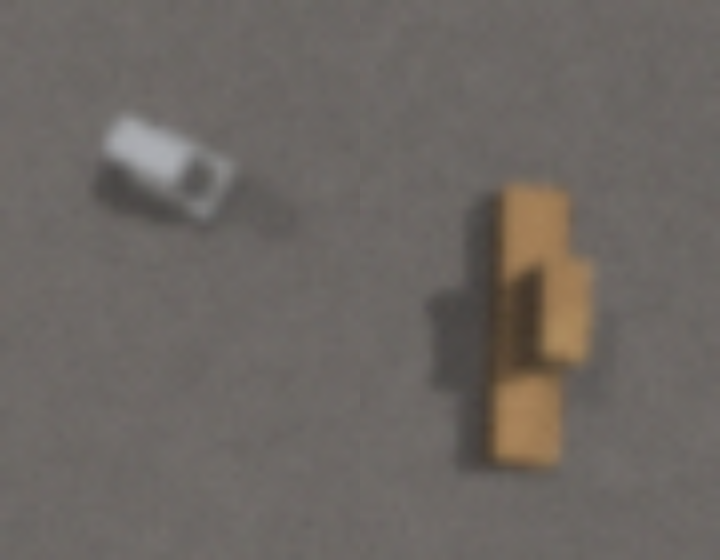

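The left half shows the spacer tab top near (148,150), with the long side running about 28° down to the right. The right half shows the scraper block at (500,185)–(562,468), with its tab top at (565,311).

```bash
python3 - <<'E'
from h import *
g=lambda L:[(370+(u-360)/8-.5+.5/8,225+v/8-.5+.5/8) for u,v in L]
s=lambda L:[(155+u/8,225+v/8) for u,v in L]
b=ray('top',g([(500,185),(570,188),(490,462),(562,468)]),.024);print(np.round(b,4).tolist(),b.mean(0))
d=b[:2].mean(0)-b[2:].mean(0);print('yaw',np.degrees(np.arctan2(d[1],d[0])),np.linalg.norm(d))
t=ray('top',g([(543,260),(592,262),(540,358),(586,364)]),.072);print(np.round(t,4).tolist(),t.mean(0))
st=env.state();R=np.array(st['tool_rot']);print(R.T@(np.array([t.mean(0)[0],t.mean(0)[1],.2])-st['position']))
E
```

```text
[[0.4723, -0.245, 0.024], [0.4717, -0.2663, 0.024], [0.3883, -0.24, 0.024], [0.3868, -0.2617, 0.024]] [ 0.4297413  -0.25324953  0.024     ]
yaw -3.2430673021455916 0.08457953504771765
[[0.444, -0.2473, 0.072], [0.4437, -0.2617, 0.072], [0.4154, -0.2457, 0.072], [0.4139, -0.2591, 0.072]] [ 0.42924854 -0.25345339  0.072     ]
[ 0.29835373 -0.25065682  0.05629089]
```

```bash
python3 -m pendant '-1 .037 -.031 .004 0 0 0;-1 .037 -.031 .004 0 0 0;-1 .037 -.031 .004 0 0 0;-1 .037 -.031 .004 0 0 0;-1 .037 -.031 .004 0 0 0' 40
python3 -m pendant '-1 .037 -.031 .004 0 0 0;-1 .037 -.031 .004 0 0 0;-1 .037 -.031 .004 0 0 0;-1 0 0 .02 0 0 8.5;-1 0 0 .02 0 0 8.5'
python3 -m pendant '-1 0 0 0 0 0 8.5;-1 0 0 0 0 0 0.4;-1 0 0 0 0 0 0;-1 0 0 0 0 0 0;-1 0 0 0 0 0 0'
python3 - <<'E'
from h import *
s=env.state();R=np.array(s['tool_rot']);print(np.round(R,3).tolist(),R.T@(np.array([.4294,-.2534,.06])-s['position']))
a=env.capture('wrist');k=env.calibration('wrist')
for n in('scraper_mid',):print(env.mark_of('wrist',n)[:2])
cv2.imwrite('pics/w1.png',a)
E
```

```text
clock: 2.0
position: [0.3622, -0.3836, 0.2364]
tool_rot: [[0.923, 0.385, 0.0], [0.385, -0.923, -0.001], [0.0, 0.001, -1.0]]
force: [1.0, -0.4, -0.5]
opening: 0.0852
grip_force: 0.0
clock: 2.5
position: [0.4295, -0.2552, 0.1847]
tool_rot: [[0.995, 0.097, 0.002], [0.097, -0.995, -0.002], [0.002, 0.002, -1.0]]
force: [-0.6, -0.2, 0.1]
opening: 0.0857
grip_force: 0.0
clock: 3.0
position: [0.4283, -0.2571, 0.1848]
tool_rot: [[0.998, -0.055, 0.001], [-0.055, -0.998, -0.001], [0.001, 0.001, -1.0]]
force: [0.5, -0.2, -0.6]
opening: 0.0853
grip_force: 0.0
[[0.998, -0.055, 0.001], [-0.055, -0.998, -0.001], [0.001, 0.001, -1.0]] [ 0.0007845  -0.00380107  0.12482357]
[{'position': [0.4312, -0.2523, 0.037], 'conf': 0.94}]
```

```bash
python3 -m pendant '-1 0.001 -.004 .045 0 0 0;-1 0 0 .045 0 0 0;-1 0 0 .0385 0 0 0;-1 0 0 0 0 0 0;-1 0 0 0 0 0 0'
python3 -m pendant '1 0 0 0 0 0 0;1 0 0 0 0 0 0;1 0 0 0 0 0 0;1 0 0 0 0 0 0;1 0 0 0 0 0 0' 60
python3 -m pendant '1 0 0 0 0 0 0;1 0 0 0 0 0 0;1 0 0 -.04 0 0 0;1 0 0 -.04 0 0 0;1 0 0 0 0 0 0' 60
python3 - <<'E'
from h import *
a=env.capture('wrist');cv2.imwrite('pics/w2.png',a)
E
```

```text
clock: 3.6
position: [0.4295, -0.2529, 0.0563]
tool_rot: [[0.998, -0.056, -0.0], [-0.056, -0.998, 0.0], [-0.0, -0.0, -1.0]]
force: [-1.2, 0.5, 0.8]
opening: 0.0854
grip_force: 0.0
clock: 4.1
position: [0.4296, -0.2531, 0.0565]
tool_rot: [[0.998, -0.056, 0.001], [-0.056, -0.998, -0.001], [0.001, 0.001, -1.0]]
force: [-4.0, 1.1, 7.0]
opening: 0.0136
grip_force: 58.1
clock: 4.6
position: [0.4324, -0.2545, 0.1406]
tool_rot: [[0.998, -0.056, 0.008], [-0.056, -0.998, -0.005], [0.008, 0.005, -1.0]]
force: [0.8, -0.6, -0.5]
opening: 0.0131
grip_force: 59.0
```

View pics/w2.png

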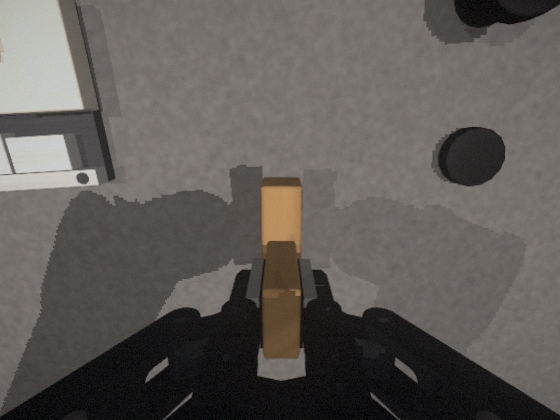

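```bash
python3 -m pendant '1 0 0 0 0 0 -3.7;1 .0175 -.0395 0 0 0 0;1 .0175 -.0395 0 0 0 0;1 .0175 -.0395 0 0 0 0;1 .0175 -.0395 0 0 0 0'
python3 -m pendant '1 .0175 -.0395 0 0 0 0;1 .0175 -.0395 0 0 0 0;1 .0175 -.0395 0 0 0 0;1 0 0 0 0 0 0;1 0 0 0 0 0 0'
python3 - <<'E'
from h import *
s=env.state();R=np.array(s['tool_rot']);print(np.round(R,3).tolist(),R.T@(np.array([.552,.023,.0898])-s['position']))
a=env.capture('scene');
for i in range(3):print([(np.round(d['position'],3),d['conf']) for d in env.mark_of('scene','chip%d_mid'%i)])
cv2.imwrite('pics/s2.png',cv2.resize(a[150:350,150:400],None,fx=3,fy=3))
E
```

```text
clock: 5.15
position: [0.497, -0.0926, 0.1339]
tool_rot: [[1.0, 0.008, -0.003], [0.008, -1.0, 0.001], [-0.003, -0.001, -1.0]]
force: [1.0, 0.2, -1.7]
opening: 0.0133
grip_force: 58.9
clock: 5.65
position: [0.5483, 0.0259, 0.1338]
tool_rot: [[1.0, 0.012, -0.004], [0.012, -1.0, 0.001], [-0.004, -0.001, -1.0]]
force: [0.4, -0.4, -2.0]
opening: 0.0134
grip_force: 59.1
[[1.0, 0.012, -0.004], [0.012, -1.0, 0.001], [-0.004, -0.001, -1.0]] [0.00384091 0.00300735 0.04396913]
[(array([0.705, 0.052, 0.001]), 0.69), (array([ 0.553, -0.084,  0.038]), 0.46)]
[(array([ 0.551, -0.038,  0.035]), 0.49), (array([ 0.55 , -0.047,  0.021]), 0.35)]
[(array([ 0.567, -0.012,  0.035]), 0.53)]
```

View pics/s2.png

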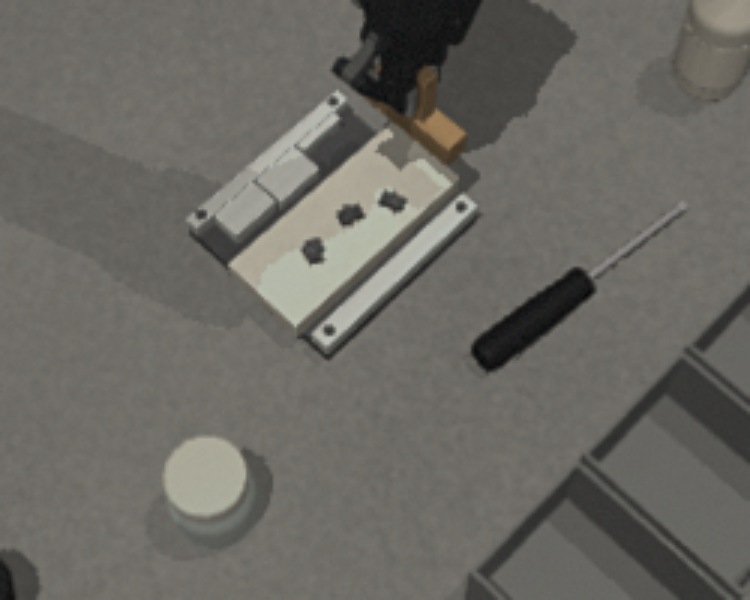

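The scene view shows the three chips on the plate at (314,250), (350,214) and (391,201). The held scraper hangs above the plate's +y end, at about (430,130).

```bash
python3 -m pendant '1 .004 .002 .02 0 0 0;1 0 0 .0205 0 0 0;1 0 0 0 0 0 0;1 0 0 0 0 0 0;1 0 0 0 0 0 0'
```

```text
clock: 6.35
position: [0.5542, 0.0223, 0.0964]
tool_rot: [[1.0, 0.008, 0.002], [0.008, -1.0, -0.0], [0.002, 0.0, -1.0]]
force: [0.5, -0.1, 0.7]
opening: 0.014
grip_force: 59.1
```

```bash
python3 -m pendant '1 0 0 .006 0 0 0;1 0 0 0 0 0 0;1 0 0 0 0 0 0;1 0 0 0 0 0 0;1 0 0 0 0 0 0'
```

```text
clock: 6.85
position: [0.5536, 0.0227, 0.0894]
tool_rot: [[1.0, 0.008, 0.0], [0.008, -1.0, -0.0], [0.0, 0.0, -1.0]]
force: [-0.2, 0.6, -1.1]
opening: 0.0133
grip_force: 59.1
```

```bash
python3 -m pendant '1 0 .012 0 0 0 0;1 0 .016 0 0 0 0;1 0 .018 0 0 0 0;1 0 .02 0 0 0 0;1 0 .02 0 0 0 0'
python3 -m pendant '1 0 .02 0 0 0 0;1 0 .022 0 0 0 0;1 0 .024 0 0 0 0;1 0 .024 0 0 0 0;1 0 .018 0 0 0 0'
python3 - <<'E'
from h import *
a=env.capture('scene');
for i in range(3):print([(np.round(d['position'],3),d['conf']) for d in env.mark_of('scene','chip%d_mid'%i)])
print([(np.round(d['position'],3),d['conf']) for d in env.mark_of('scene','plate_mid')])
cv2.imwrite('pics/s3.png',cv2.resize(a[150:350,150:400],None,fx=3,fy=3))
E
```

```text
clock: 7.35
position: [0.5541, -0.0652, 0.0893]
tool_rot: [[1.0, 0.008, -0.0], [0.008, -1.0, -0.001], [-0.0, 0.001, -1.0]]
force: [0.8, -0.3, -1.6]
opening: 0.0133
grip_force: 59.1
clock: 7.85
position: [0.5546, -0.1746, 0.0893]
tool_rot: [[1.0, 0.006, -0.0], [0.006, -1.0, -0.001], [-0.0, 0.001, -1.0]]
force: [-0.5, -0.1, -0.5]
opening: 0.0136
grip_force: 59.1
[]
[(array([ 0.473, -0.402,  0.001]), 0.74), (array([ 0.545, -0.143,  0.006]), 0.49)]
[(array([ 0.573, -0.148,  0.003]), 0.58)]
[(array([ 0.554, -0.049,  0.023]), 0.72), (array([ 0.572, -0.149,  0.004]), 0.67), (array([ 0.477, -0.006,  0.012]), 0.18)]
```

View pics/s3.png

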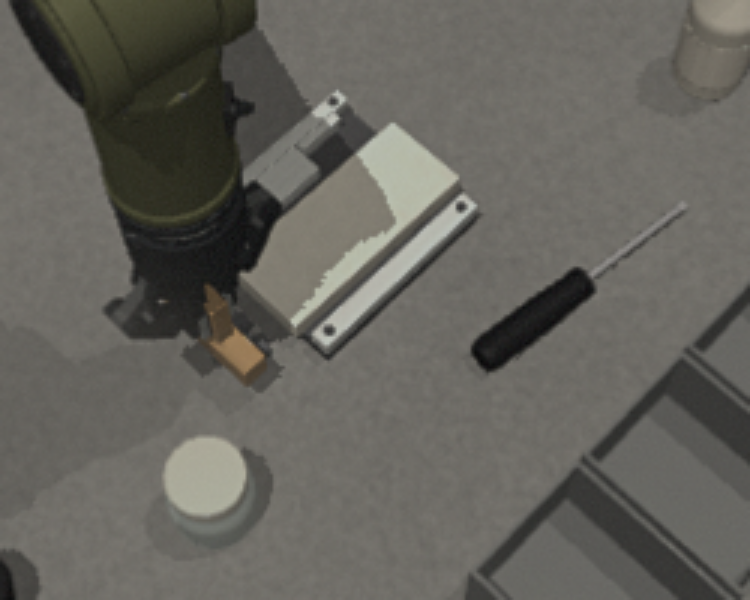

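The plate top is now bare. The scraper, still held, is at about (235,350), and chips lie on the bench between it and the jig near (265,335). Next I'll put the scraper back where it came from.

```bash
python3 -m pendant '1 0 0 -.03 0 0 0;1 -.0415 .027 0 0 0 0;1 -.0415 .027 0 0 0 0;1 -.0415 .027 0 0 0 0;1 0 0 0 0 0 0'
python3 - <<'E'
from h import *
s=env.state();print(s['position'])
env.capture('top')
for i in range(3):print([(np.round(d['position'],3),d['conf']) for d in env.mark_of('top','chip%d_mid'%i)])
a=env.capture('scene');
for i in range(3):print([(np.round(d['position'],3),d['conf']) for d in env.mark_of('scene','chip%d_mid'%i)])
cv2.imwrite('pics/s4.png',cv2.resize(a[150:350,150:400],None,fx=3,fy=3))
E
```

```text
clock: 8.6
position: [0.4253, -0.2571, 0.1187]
tool_rot: [[1.0, 0.001, -0.005], [0.001, -1.0, -0.002], [-0.005, 0.002, -1.0]]
force: [0.4, -0.4, -0.4]
opening: 0.0131
grip_force: 59.2
[ 0.42525304 -0.2571101   0.11872571]
[(array([ 0.56 , -0.174,  0.005]), 0.46)]
[(array([ 0.548, -0.148,  0.002]), 0.49), (array([0.705, 0.047, 0.001]), 0.47)]
[(array([0.47 , 0.272, 0.038]), 0.75), (array([ 0.572, -0.146,  0.008]), 0.43)]
[(array([ 0.561, -0.177,  0.002]), 0.37)]
[(array([ 0.546, -0.145,  0.003]), 0.52), (array([0.703, 0.049, 0.001]), 0.51)]
[(array([ 0.572, -0.148,  0.004]), 0.46)]
```

View pics/s4.png

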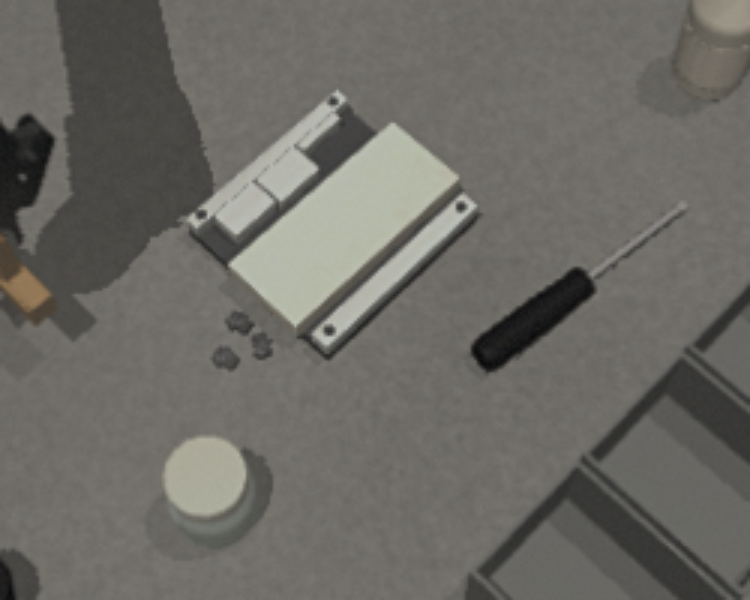

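All three chips lie flat on the bench at (238,321), (262,345) and (226,358), clear of the jig.

```bash
python3 -m pendant '1 .002 0 .03 0 0 0;1 0 0 .02 0 0 0;1 0 0 .008 0 0 0;1 0 0 0 0 0 0;1 0 0 0 0 0 0'
```

```text
clock: 9.5
position: [0.4341, -0.2534, 0.062]
tool_rot: [[1.0, 0.009, 0.001], [0.009, -1.0, -0.0], [0.001, 0.0, -1.0]]
force: [0.0, -0.7, -0.4]
opening: 0.0136
grip_force: 59.2
```

```bash
python3 -m pendant '1 0 0 .0053 0 0 0;1 0 0 0 0 0 0;1 0 0 0 0 0 0;1 0 0 0 0 0 0;1 0 0 0 0 0 0'
python3 -m pendant '-1 0 0 0 0 0 0;-1 0 0 0 0 0 0;-1 0 0 0 0 0 0;-1 0 0 0 0 0 0;-1 0 0 0 0 0 0'
python3 -m pendant '-1 0 0 -.045 0 0 0;-1 0 0 -.045 0 0 0;-1 0 0 -.045 0 0 0;-1 0 0 0 0 0 0;-1 0 0 0 0 0 0'
python3 - <<'E'
from h import *
s=env.state();R=np.array(s['tool_rot']);print(R.T@(np.array([.455,.26,.2])-s['position']))
env.capture('wrist');print(env.mark_of('wrist','scraper_mid'))
E
```

```text
clock: 10.0
position: [0.4336, -0.2536, 0.0565]
tool_rot: [[1.0, 0.008, 0.001], [0.008, -1.0, -0.001], [0.001, 0.001, -1.0]]
force: [0.5, 0.3, 1.0]
opening: 0.0136
grip_force: 59.2
clock: 10.5
position: [0.4333, -0.2534, 0.056]
tool_rot: [[1.0, 0.008, 0.0], [0.008, -1.0, -0.0], [0.0, 0.0, -1.0]]
force: [0.3, -0.8, 0.2]
opening: 0.0841
grip_force: 0.0
clock: 11.0
position: [0.4339, -0.2538, 0.1923]
tool_rot: [[1.0, 0.008, 0.002], [0.008, -1.0, -0.002], [0.002, 0.002, -1.0]]
force: [0.0, 0.5, 0.2]
opening: 0.0856
grip_force: 0.0
[ 0.02533905 -0.51355213 -0.00873717]
[{'position': [0.434, -0.2512, 0.036], 'conf': 0.73}]
```

```bash
python3 -m pendant '-1 .002 -.047 0 0 0 0;-1 .002 -.047 0 0 0 0;-1 .002 -.047 0 0 0 0;-1 .002 -.047 0 0 0 0;-1 .002 -.047 0 0 0 0'
python3 -m pendant '-1 .002 -.047 0 0 0 0;-1 .002 -.047 0 0 0 0;-1 .002 -.047 0 0 0 0;-1 .002 -.047 0 0 0 0;-1 .002 -.047 0 0 0 0'
python3 -m pendant '-1 .004 -.045 0 0 0 0;-1 0 0 0 0 0 -8;-1 0 0 0 0 0 -8;-1 0 0 0 0 0 -8;-1 0 0 0 0 0 -8'
python3 -m pendant '-1 0 0 0 0 0 -8;-1 0 0 0 0 0 -8;-1 0 0 0 0 0 -8;-1 0 0 0 0 0 -8;-1 0 0 0 0 0 0'
python3 -m pendant '-1 0 0 0 0 0 0;-1 0 0 0 0 0 0;-1 0 0 0 0 0 0;-1 0 0 0 0 0 0;-1 0 0 0 0 0 0'
python3 - <<'E'
from h import *
s=env.state();print(s['qpos'])
a=env.capture('wrist');k=env.calibration('wrist');cv2.imwrite('pics/w3.png',a)
print(env.mark_of('wrist','spacer_mid'))
import pickle;pickle.dump(k,open('k.pkl','wb'))
E
```

```text
clock: 11.6
position: [0.44, -0.0165, 0.1894]
tool_rot: [[1.0, 0.008, -0.003], [0.008, -1.0, 0.0], [-0.003, -0.0, -1.0]]
force: [0.9, -0.1, -0.4]
opening: 0.0855
grip_force: 0.0
clock: 12.1
position: [0.4483, 0.218, 0.1897]
tool_rot: [[1.0, 0.008, -0.002], [0.008, -1.0, -0.001], [-0.002, 0.001, -1.0]]
force: [0.3, 0.1, 0.2]
opening: 0.0854
grip_force: 0.0
clock: 12.6
position: [0.4519, 0.2616, 0.1892]
tool_rot: [[0.84, 0.543, -0.003], [0.543, -0.84, -0.0], [-0.003, -0.001, -1.0]]
force: [0.3, 0.4, -0.4]
opening: 0.0852
grip_force: 0.0
clock: 13.1
position: [0.4521, 0.2614, 0.1894]
tool_rot: [[0.43, 0.903, -0.003], [0.903, -0.43, -0.0], [-0.002, -0.003, -1.0]]
force: [0.2, 0.9, -0.1]
opening: 0.0853
grip_force: 0.0
clock: 13.6
position: [0.453, 0.2619, 0.191]
tool_rot: [[0.431, 0.902, 0.0], [0.902, -0.431, -0.0], [-0.0, 0.0, -1.0]]
force: [0.6, -0.5, 0.2]
opening: 0.0854
grip_force: 0.0
[ 25.30831786  14.28240108 -64.99680745 104.28329568  13.76978675
  70.11314786 -69.29680962]
[{'position': [0.4634, 0.2678, 0.0381], 'conf': 0.83}]
```

View pics/w3.png

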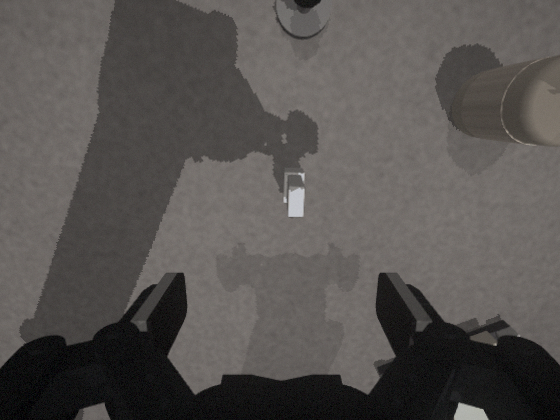

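The wrist view shows the spacer's bright tab top at px (288–304, 187–217), nearly square to the jaws.

```bash
python3 - <<'E'
from h import *
import pickle;k=pickle.load(open('k.pkl','rb'))
a=cv2.imread('pics/w3.png')
cv2.imwrite('pics/w3c.png',cv2.resize(a[160:230,265:325],None,fx=8,fy=8,interpolation=cv2.INTER_CUBIC))
g=(a.max(2)>165).astype(np.uint8);m=np.zeros_like(g);m[165:225,275:315]=g[165:225,275:315]
c=max(cv2.findContours(m,0,1)[0],key=cv2.contourArea);r=cv2.minAreaRect(c);print(r)
print(ray('w',cv2.boxPoints(r),.074,k).round(4).tolist())
E
```

```text
((295.81793212890625, 202.05270385742188), (14.588335990905762, 28.417278289794922), 2.2906100749969482)
[[0.4589, 0.2604, 0.074], [0.469, 0.2799, 0.074], [0.4786, 0.2749, 0.074], [0.4687, 0.2552, 0.074]]
```

View pics/w3c.png

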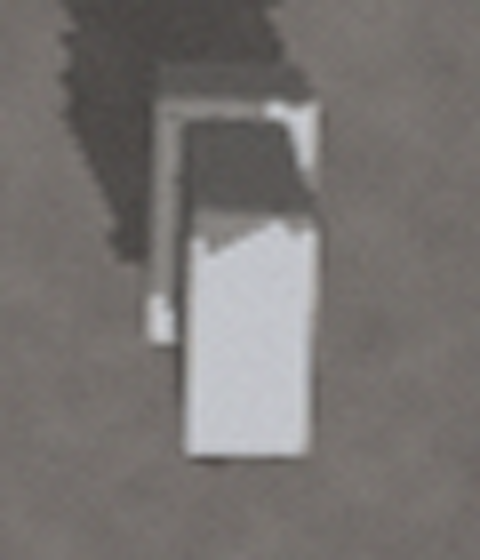

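The tab top's corners in the crop are (192,207), (318,210), (185,455) and (308,458).

```bash
python3 - <<'E'
from h import *
import pickle;k=pickle.load(open('k.pkl','rb'))
p=ray('w',[(265+u/8-.47,160+v/8-.47) for u,v in [(192,207),(318,210),(185,455),(308,458)]],.074,k)
c=p.mean(0);d=p[:2].mean(0)-p[2:].mean(0);w=p[[1,3]].mean(0)-p[[0,2]].mean(0)
print(c,np.linalg.norm(d),np.linalg.norm(w),np.degrees(np.arctan2(d[1],d[0])),np.degrees(np.arctan2(w[1],w[0])))
s=env.state();R=np.array(s['tool_rot']);print(np.degrees(np.arctan2(R[1,0],R[0,0])),R.T@(np.array([c[0],c[1],.056])-s['position']))
E
```

```text
[0.46913936 0.26823586 0.074     ] 0.024001880948971495 0.011654609663552598 63.299534437444315 -27.02559649253494
64.46554231580352 [0.01271437 0.01176938 0.13502207]
```

```bash
python3 -m pendant '-1 .0127 .0118 0 0 0 0;-1 0 0 0 0 0 1.2;-1 0 0 .045 0 0 0;-1 0 0 .045 0 0 0;-1 0 0 .02 0 0 0'
python3 -m pendant '-1 0 0 .025 0 0 0;-1 0 0 0 0 0 0;-1 0 0 0 0 0 0;-1 0 0 0 0 0 0;-1 0 0 0 0 0 0'
```

```text
clock: 14.2
position: [0.4667, 0.2665, 0.0773]
tool_rot: [[0.45, 0.893, -0.005], [0.893, -0.45, -0.002], [-0.005, -0.004, -1.0]]
force: [-0.8, -0.1, 1.0]
opening: 0.085
grip_force: 0.0
clock: 14.7
position: [0.47, 0.2686, 0.0575]
tool_rot: [[0.45, 0.893, 0.002], [0.893, -0.45, 0.001], [0.002, 0.002, -1.0]]
force: [0.8, -0.1, 0.1]
opening: 0.0851
grip_force: 0.0
```

```bash
python3 -m pendant '1 0 0 0 0 0 0;1 0 0 0 0 0 0;1 0 0 0 0 0 0;1 0 0 0 0 0 0;1 0 0 0 0 0 0' 100
python3 -m pendant '1 0 0 0 0 0 0;1 0 0 0 0 0 0;1 0 0 -.04 0 0 0;1 0 0 -.04 0 0 0;1 0 0 0 0 0 0'
python3 -m pendant '1 0 0 0 0 0 -8;1 0 0 0 0 0 -8;1 0 0 0 0 0 -8;1 0 0 0 0 0 -3;1 0 0 0 0 0 0'
python3 - <<'E'
from h import *
s=env.state();print(s['qpos'])
for c in('top','scene'):
  env.capture(c)
  for n in('jig','plate_mid','stop_short','stop_long','spacer_mid'):
    print(c,n,[(np.round(d['position'],4).tolist(),round(d['conf'],2)) for d in env.mark_of(c,n)[:2]])
E
```

```text
clock: 15.2
position: [0.4691, 0.2682, 0.056]
tool_rot: [[0.45, 0.893, -0.0], [0.893, -0.45, -0.0], [-0.0, -0.0, -1.0]]
force: [-2.4, 0.2, 1.3]
opening: 0.0122
grip_force: 1.8
clock: 15.7
position: [0.4715, 0.2705, 0.1405]
tool_rot: [[0.449, 0.893, 0.007], [0.893, -0.449, 0.003], [0.006, 0.005, -1.0]]
force: [0.9, 1.1, -1.5]
opening: 0.0112
grip_force: 98.1
clock: 16.2
position: [0.4685, 0.2678, 0.1349]
tool_rot: [[-0.005, 1.0, -0.002], [1.0, 0.005, -0.0], [-0.0, -0.002, -1.0]]
force: [0.4, -0.1, -1.2]
opening: 0.0107
grip_force: 97.9
[ 23.87602927  23.81460945 -66.86857271 105.48097644  23.79239499
  66.6873909  -50.74747109]
top jig [([0.5363, -0.0434, -0.0009], 0.78)]
top plate_mid [([0.5523, -0.0466, 0.0269], 0.72)]
top stop_short [([0.4782, -0.0042, 0.0132], 0.58)]
top stop_long [([0.476, -0.043, 0.0151], 0.71), ([0.4682, -0.4036, 0.0023], 0.68)]
top spacer_mid [([0.5464, -0.1448, 0.001], 0.52)]
scene jig [([0.4712, -0.4016, -0.0011], 0.64), ([0.5351, -0.0427, 0.001], 0.63)]
scene plate_mid [([0.5531, -0.0472, 0.0201], 0.96), ([0.4341, -0.2542, 0.0347], 0.26)]
scene stop_short [([0.4779, -0.0066, 0.0133], 0.44), ([0.4354, -0.2543, 0.0351], 0.31)]
scene stop_long [([0.4806, -0.0465, 0.0165], 0.82)]
scene spacer_mid [([0.467, 0.2678, 0.1168], 0.54), ([0.5451, -0.1411, 0.0054], 0.25)]
```

```bash
python3 -m pendant '1 -.044 .005 0 0 0 0;1 -.046 .005 0 0 0 0;1 -.046 .005 0 0 0 0;1 -.046 .005 0 0 0 0;1 -.046 .005 0 0 0 0'
python3 -m pendant '1 -.0475 .004 0 0 0 0;1 0 0 0 0 0 -0.6;1 0 0 .02 0 0 0;1 0 0 0 0 0 0;1 0 0 0 0 0 0'
python3 - <<'E'
from h import *
s=env.state();print(s['position'],s['qpos'].round(1))
a=env.capture('wrist');k=env.calibration('wrist');cv2.imwrite('pics/w4.png',a)
import pickle;pickle.dump(k,open('k.pkl','wb'))
for n in('stop_short','plate_mid','spacer_mid'):print(n,env.mark_of('wrist',n)[:2])
E
```

```text
clock: 17.3
position: [0.4953, 0.0385, 0.1362]
tool_rot: [[-0.005, 1.0, 0.001], [1.0, 0.005, -0.001], [-0.001, 0.001, -1.0]]
force: [1.3, -0.6, -1.0]
opening: 0.0108
grip_force: 97.9
clock: 17.8
position: [0.4992, -0.0065, 0.116]
tool_rot: [[-0.016, 1.0, -0.001], [1.0, 0.016, 0.0], [0.0, -0.001, -1.0]]
force: [0.2, -0.1, -1.6]
opening: 0.0107
grip_force: 97.9
[ 0.49917094 -0.00651913  0.11604908] [ 58.8  19.1 -68.6 111.9  20.   62.5 -17.3]
stop_short [{'position': [0.4733, -0.0044, 0.0107], 'conf': 0.55}]
plate_mid [{'position': [0.5524, -0.0481, 0.0206], 'conf': 0.76}]
spacer_mid [{'position': [0.4967, -0.0072, 0.0992], 'conf': 0.61}]
```

View pics/w4.png

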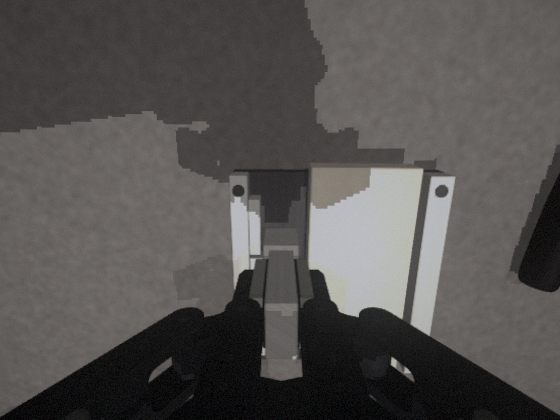

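The wrist view shows the short stop's face edge at column 261 (rows 195–253) and the plate's near edge at columns 310–308. The spacer hangs between them.

```bash
python3 - <<'E'
from h import *
import pickle;k=pickle.load(open('k.pkl','rb'))
print('stop',ray('w',[(261,197),(261,253),(249.5,195),(250,253)],.026,k).round(4).tolist())
print('plate',ray('w',[(311,166),(307,268),(420,168)],.032,k).round(4).tolist())
print('rail',ray('w',[(428,180),(410,318),(232,174),(249,174)],.026,k).round(4).tolist())
E
```

```text
stop [[0.4866, 0.0159, 0.026], [0.4865, -0.0244, 0.026], [0.479, 0.0171, 0.026], [0.4789, -0.0245, 0.026]]
plate [[0.5182, 0.0378, 0.032], [0.5185, -0.0324, 0.032], [0.5861, 0.0375, 0.032]]
rail [[0.595, 0.0289, 0.026], [0.597, -0.075, 0.026], [0.4679, 0.0309, 0.026], [0.4789, 0.0311, 0.026]]
```

```bash
python3 -m pendant '1 .001 .001 .01 0 0 0;1 0 0 .012 0 0 0;1 0 0 .012 0 0 0;1 0 0 0 0 0 0;1 0 0 0 0 0 0'
python3 -m pendant '1 0 0 .003 0 0 0;1 0 0 .003 0 0 0;1 0 0 .003 0 0 0;1 0 0 0 0 0 0;1 0 0 0 0 0 0'
```

```text
clock: 18.5
position: [0.5, -0.0059, 0.0814]
tool_rot: [[-0.016, 1.0, -0.001], [1.0, 0.016, 0.001], [0.001, -0.001, -1.0]]
force: [-0.4, -0.3, -1.3]
opening: 0.0107
grip_force: 97.9
clock: 19.0
position: [0.5004, -0.0062, 0.073]
tool_rot: [[-0.015, 1.0, -0.0], [1.0, 0.015, -0.0], [-0.0, -0.0, -1.0]]
force: [0.5, 0.4, -1.5]
opening: 0.0109
grip_force: 97.9
```

```bash
python3 -m pendant '1 0 0 .002 0 0 0;1 0 0 .0017 0 0 0;1 0 0 0 0 0 0;1 0 0 0 0 0 0;1 0 0 0 0 0 0'
python3 - <<'E'
from h import *
a=env.capture('scene');cv2.imwrite('pics/s5.png',cv2.resize(a[150:300,200:350],None,fx=4,fy=4,interpolation=cv2.INTER_CUBIC))
for n in('spacer_mid','stop_short'):print(n,env.mark_of('scene',n)[:2])
E
```

```text
clock: 19.5
position: [0.5005, -0.0061, 0.0694]
tool_rot: [[-0.015, 1.0, 0.0], [1.0, 0.015, -0.0], [-0.0, 0.0, -1.0]]
force: [0.0, 0.5, -1.2]
opening: 0.0107
grip_force: 97.9
spacer_mid [{'position': [0.5003, -0.0068, 0.0483], 'conf': 0.49}]
stop_short [{'position': [0.4764, -0.0056, 0.0177], 'conf': 0.43}]
```

View pics/s5.png

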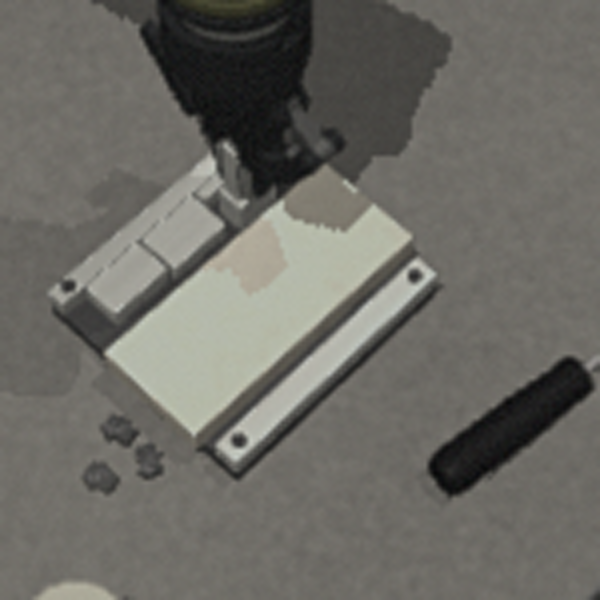

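The spacer stands down between the short stop and the plate at about (235,200), upright and clear of the long stop. Now I push along +x.

```bash
python3 -m pendant '1 0 .002 0 0 0 0;1 0 .003 0 0 0 0;1 0 .003 0 0 0 0;1 0 .003 0 0 0 0;1 0 .002 0 0 0 0'
python3 -m pendant '1 0 .001 0 0 0 0;1 0 .001 0 0 0 0;1 0 .001 0 0 0 0;1 0 0 0 0 0 0;1 0 0 0 0 0 0'
```

```text
clock: 20.15
position: [0.5135, -0.0058, 0.0692]
tool_rot: [[-0.015, 1.0, -0.001], [1.0, 0.015, 0.0], [0.0, -0.001, -1.0]]
force: [-1.4, 0.6, -1.2]
opening: 0.0107
grip_force: 97.9
clock: 20.65
position: [0.516, -0.0061, 0.069]
tool_rot: [[-0.015, 1.0, -0.001], [1.0, 0.015, -0.0], [-0.0, -0.001, -1.0]]
force: [-3.1, -0.0, -2.1]
opening: 0.011
grip_force: 97.8
```

```bash
python3 -m pendant '1 0 .001 0 0 0 0;1 0 0 0 0 0 0;1 0 .001 0 0 0 0;1 0 0 0 0 0 0;1 0 0 0 0 0 0'
python3 -m pendant '1 0 .001 0 0 0 0;1 0 0 0 0 0 0;1 0 .001 0 0 0 0;1 0 0 0 0 0 0;1 0 0 0 0 0 0'
```

```text
clock: 21.15
position: [0.5165, -0.0061, 0.0687]
tool_rot: [[-0.015, 1.0, -0.005], [1.0, 0.015, -0.001], [-0.001, -0.005, -1.0]]
force: [-6.8, -1.0, 1.2]
opening: 0.0109
grip_force: 98.1
clock: 21.65
position: [0.5167, -0.0059, 0.0682]
tool_rot: [[-0.015, 1.0, -0.009], [1.0, 0.015, -0.001], [-0.001, -0.009, -1.0]]
force: [-10.8, -1.7, 2.5]
opening: 0.0108
grip_force: 98.6
```

```bash
python3 -m pendant '1 0 .001 0 0 0 0;1 0 .001 0 0 0 0;1 0 .001 0 0 0 0;1 0 0 0 0 0 0;1 0 0 0 0 0 0'
python3 -m pendant '1 0 .001 0 0 0 0;1 0 .001 0 0 0 0;1 0 0 0 0 0 0;1 0 0 0 0 0 0;1 0 0 0 0 0 0'
python3 - <<'E'
from h import *
a=env.capture('scene');cv2.imwrite('pics/s6.png',cv2.resize(a[150:300,200:350],None,fx=4,fy=4,interpolation=cv2.INTER_CUBIC))
for n in('plate_mid','jig','spacer_mid','scraper_mid'):print(n,env.mark_of('scene',n)[:1])
E
```

```text
clock: 22.15
position: [0.5171, -0.0059, 0.0682]
tool_rot: [[-0.015, 1.0, -0.015], [1.0, 0.015, -0.003], [-0.003, -0.015, -1.0]]
force: [-18.9, -1.8, 11.5]
opening: 0.0107
grip_force: 99.9
clock: 22.65
position: [0.5173, -0.0058, 0.0682]
tool_rot: [[-0.015, 1.0, -0.019], [1.0, 0.015, -0.004], [-0.003, -0.019, -1.0]]
force: [-24.8, -1.6, 18.3]
opening: 0.0109
grip_force: 100.6
plate_mid [{'position': [0.5589, -0.049, 0.023], 'conf': 0.76}]
jig [{'position': [0.5356, -0.0467, -0.0039], 'conf': 0.6}]
spacer_mid [{'position': [0.5165, -0.0085, 0.0497], 'conf': 0.59}]
scraper_mid [{'position': [0.4331, -0.2507, 0.0339], 'conf': 0.7}]
```

View pics/s6.png

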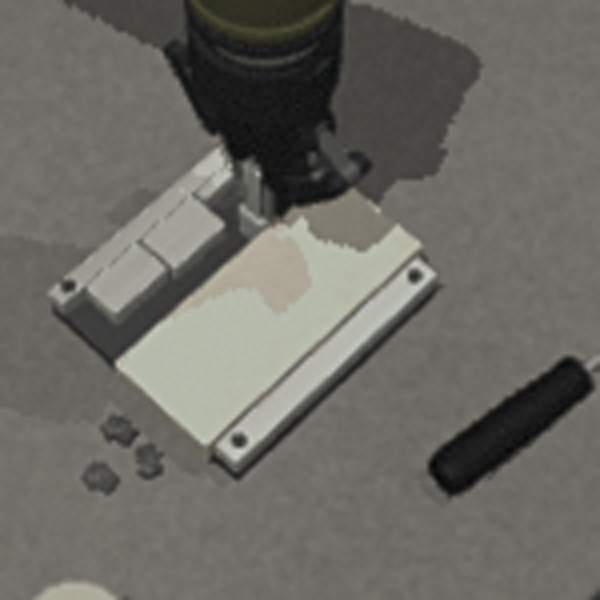

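The view shows the plate against the rail, with no visible gap from (212,447) to (420,250), and the chips untouched. I'll check the angle numerically from the saved picture.

```bash
python3 - <<'E'
from h import *
s=env.state();print(s['force'],s['grip_force'])
a=cv2.imread('pics/s6.png').max(2).astype(float)
k=env.calibration('scene')
K=np.array([[k['fx'],0,k['cx']],[0,k['fy'],k['cy']],[0,0,1]]);R=np.array(k['rotation']);e=np.array(k['eye'])
def px(P): return cv2.projectPoints(np.array(P,float),cv2.Rodrigues(R.T)[0],-R.T@e,K,np.array(k['dist_coeffs']))[0][:,0]
# brightness profiles along jig x near rail and near plate's near edge, at several jig y
th=np.radians(.9)
for y in(-75,-60,-40,-20,0,20,40,60,72):
    o=[]
    for x0,x1 in((-25,5),(48,78)):
        t=np.arange(x0,x1,1.5)/1e3
        W=np.c_[.5355+t*np.cos(th)-y/1e3*np.sin(th),-.0455+t*np.sin(th)+y/1e3*np.cos(th),np.full(len(t),.032)]
        p=px(W);q=(p-[200,150]+.5)*4-.5
        v=cv2.remap(a.astype(np.float32),q[:,:1].astype(np.float32),q[:,1:].astype(np.float32),1)[:,0]
        o.append(v.astype(int).tolist())
    print(y,*o)
E
```

```text
[-23.48984165  -1.76289906  18.46741367] 100.63722968101501
-75 [62, 60, 61, 63, 63, 63, 62, 57, 55, 81, 143, 190, 191, 189, 187, 186, 185, 186, 185, 185] [185, 184, 184, 185, 187, 189, 188, 166, 111, 118, 165, 175, 147, 114, 94, 102, 142, 192, 202, 167]
-60 [69, 61, 60, 60, 60, 61, 59, 56, 54, 77, 140, 191, 193, 189, 185, 185, 186, 185, 186, 186] [186, 185, 184, 185, 186, 189, 188, 158, 107, 121, 179, 185, 182, 182, 181, 184, 186, 187, 192, 182]
-40 [69, 60, 60, 62, 62, 61, 60, 59, 56, 76, 123, 174, 184, 183, 189, 187, 187, 187, 187, 186] [184, 185, 187, 188, 187, 188, 188, 171, 124, 116, 157, 182, 182, 182, 182, 183, 183, 185, 191, 167]
-20 [77, 74, 67, 62, 58, 60, 59, 56, 55, 71, 117, 164, 183, 177, 173, 172, 172, 174, 183, 188] [186, 186, 186, 186, 187, 190, 191, 166, 114, 114, 164, 183, 182, 183, 182, 181, 184, 188, 189, 168]
0 [83, 75, 65, 59, 59, 60, 60, 56, 53, 74, 120, 171, 181, 178, 176, 176, 175, 176, 177, 176] [185, 185, 185, 187, 188, 190, 191, 171, 130, 118, 155, 181, 184, 183, 182, 182, 183, 189, 192, 175]
20 [56, 61, 79, 99, 107, 102, 101, 96, 93, 98, 139, 175, 182, 178, 177, 177, 177, 178, 177, 176] [185, 185, 187, 188, 187, 188, 191, 168, 116, 113, 163, 185, 186, 183, 183, 183, 185, 189, 194, 169]
40 [70, 68, 76, 79, 74, 64, 53, 39, 31, 32, 40, 69, 108, 120, 122, 130, 152, 186, 190, 187] [182, 184, 186, 186, 186, 187, 188, 161, 122, 120, 158, 184, 187, 183, 181, 182, 184, 189, 193, 183]
60 [33, 35, 31, 31, 31, 31, 29, 24, 24, 25, 25, 24, 23, 22, 23, 34, 65, 103, 128, 134] [186, 186, 186, 184, 184, 187, 187, 168, 121, 118, 165, 195, 174, 119, 83, 81, 109, 158, 190, 182]
72 [29, 25, 24, 23, 24, 42, 68, 89, 89, 68, 41, 25, 21, 24, 28, 34, 33, 23, 18, 35] [181, 182, 184, 182, 182, 186, 190, 167, 120, 102, 137, 153, 155, 149, 154, 156, 160, 162, 161, 150]
```

The gap is uniformly thin along the whole rail, so the plate is flush and square. The push is about 24 N and the grip holds, so I'm handing in.

```bash
python3 -c "
from plant import env
print(env.close_job())"
```

```text
the job is handed in; nothing more can be done
None
```

The job is handed in, with no verdict returned: chips on the bench, scraper set down clear of the jig, and the gripped spacer pressing the plate flush on the rail at about 24 N; I viewed 12 pictures, two over the limit of 10.

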